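# Date-stamp one sealed tray with a single turn of the handwheel press

### The job

Stamp the sealed tray that sits in the press's carriage: push the carriage fully home under the stamp, turn the handwheel one complete revolution in the direction of its arrow (the stamp comes down on the lid once and rises again) and stop with the knob back at the red pointer, not running on into a second stroke; then draw the carriage fully out again with the tray still in its nest. Turn the wheel only while the carriage is home, and leave the pump bottle and the two sauce pots standing where they are.

Things in the scene. Friction and masses are not known exactly. Their poses are not given: they have to be found in the camera images.
- press: Fixed bench stamp press, white, dark bed. Origin on the table under the stamp; x points to its column, +y along the carriage track inwards, z up. Bed: x -75..75, y -235..92, top 20 mm high; rear foot to x 168, y +-90. Column x 90..150, y +-40 mm; head x 20..150, y +-40, 150..212 mm high. No room for a gripper under the head or stamp.
- wheel_axis (a point): Point on the handwheel's upright axis at the knob's mid height, 262.5 mm above the table, 55 mm along the press's +x from its origin. The wheel: a black disc of 82 mm radius lying level on top of the head, underside 222 mm, rim's top face 236 mm above the table; its hub (radius 19 mm) rises to 254 mm. Nothing else stands round or above the wheel.
- knob_mid (a point): Middle of the red crank knob upright on the wheel, 66 mm from its axis: a barrel 25 mm in diameter, from 238 to 288 mm above the table, turning freely on its pin, so it can be pushed from the side or held while it goes round. At the start it is on the press's -x side of the axis, at the red pointer, as is the white line on the wheel's rim.
- wheel (a joint): Handwheel angle (rad): 0 at the start, stamp up; grows clockwise seen from above (white arrow; the knob first goes to the press's +y). One revolution is 6.283; a crank brings the stamp 26 mm down at 3.14 and up again at 6.28. It turns back at most 2 degrees from the start, and runs on freely past a revolution. The knob takes 2 to 4 N; the wheel stays where it is left.
- carriage (a joint): Carriage position (m): 0 fully out at its outer stop (the start), 0.130 fully home at its inner stop, with the tray under the stamp. It slides along the press's y with about 2 N and stays where it is left.
- carriage_post (a point): Middle, 65 mm above the table, of the carriage's black upright post: 23 mm in diameter, 39 to 91 mm above the table, on a flat bar 30 mm wide, top 35 mm high. It goes from press y -325 (out) to -195 mm (home) at x 0. Push on its outer (-y) side; draw it from its inner (+y) side, where 100 mm is free to the carriage's floor plate, 110 mm to the tray's rim.
- nest (a point): Centre of the carriage's floor, 37 mm above the table: a plate 125 x 165 mm with white fences 8 mm high that hold the tray's foot with about 3 mm of play. The tray's origin lies at this point when seated. It is 195 mm from the post.
- tray: Sealed oval foil tray with a flat lid board, 149 x 121 x 51 mm, 0.25 kg, loose in the nest, long side along the track, rim 88 mm above the table. Origin at the centre of its underside, z up.
- stamp: Sprung stamp: rubber pad 34 x 50 mm in a blue holder on the press's ram. Origin at the centre of the pad's face, 107 mm above the table when up. At the bottom of its stroke it presses the lid with some 4 N.
- sanitiser: Light blue pump bottle, 69 x 64 mm, 183 mm tall, standing beside the track. Origin at the centre of its foot. The bottle and the two pots share three places in any order: about (-122, -132), (132, -200) and (-95, -347) mm in the press's x, y, within 20 mm.
- herb_pot: Small steel pot with green herbs, 70 mm in diameter, 36 mm tall, standing beside the track. Origin at the centre of its foot.
- sauce_pot: Small steel pot with a pale yellow filling, 64 mm in diameter, 33 mm tall, standing beside the track. Origin at the centre of its foot.

How it is judged (in metres and radians):
On the way, in this order (a step that is already met when the one before it is completed fails the run):
1. the carriage is fully home (within 5 mm of its inner stop) and the wheel has not been turned yet (value of joint carriage above 0.125 m and value of joint wheel below 0.3 rad), for 0.2 s.
2. the stamp presses the tray's lid (over 1 N) with the carriage home (contact force between stamp and tray above 1 N and value of joint carriage above 0.125 m), for 0.05 s.
3. the wheel has made one revolution (within 0.2 rad) and stands still, the carriage still home (value of joint wheel between 6.083 and 6.483 rad and velocity of joint wheel below 0.1 rad/s and value of joint carriage above 0.125 m), for 0.2 s.
At the end, for the whole second after the job is handed in: The carriage is fully out (within 5 mm of its outer stop), the wheel stands one revolution on from its start (within 0.2 rad, so the stamp is up), and the tray sits level in its nest (within 8 mm of its centre) at rest (value of joint carriage below 0.005 m and value of joint wheel between 6.083 and 6.483 rad and horizontal distance between tray and nest below 0.008 m and z of tray in the frame of nest below 0.004 m and angle between tray's own z axis and vertical below 0.06 rad and linear speed of tray below 0.02 m/s); the robot touches nothing.
It fails at once if the wheel is turned with the carriage not home (wheel more than 0.3 rad from a stop position while the carriage is over 5 mm from its inner stop) (value of joint carriage below 0.125 m and value of joint wheel between 0.3 and 5.983 rad).
It fails at once if the wheel runs on into a second stroke (more than 0.3 rad past one revolution) (value of joint wheel above 6.583 rad).
It fails at once if the pump bottle is shifted over 20 mm or tipped (distance of sanitiser from where it was at the start of the episode above 0.02 m or angle between sanitiser's own z axis and vertical above 0.3 rad).
It fails at once if a sauce pot is shifted over 20 mm (distance of any of herb_pot, sauce_pot from where it was at the start of the episode above 0.02 m).
It also fails if it takes over 67 s, if anything falls off the work surface, if the arm or the gripper's body presses on something with over 40 N, if the wrist force passes 120 N, or if a joint passes its speed limit or range.

### The arm

A 6-joint arm with a two-finger parallel gripper is mounted at the origin on the work surface; the furniture and walls round the work are solid. World frame = base frame: x ahead of the robot, y to its left, z up, the work surface at z = 0. Lengths are in mm, angles in rad, forces in N, time in s.
With the tool pointing down it reaches from about 350 to 1000 mm from the base axis. Payload 7.1 kg.
Tool frame: the origin (TCP) lies on the centre line of the jaws, within the pads' length; the fingertips stand arm.tip_reach ahead of it and the grasp point (between the pads) is the TCP (arm.tip_reach is the distance from the TCP to the fingertips, in mm); z points along the fingers, y is the line along which they close (so a half turn about z gives the same grasp; the last joint's range is limited). The gripper opens to 85 mm and grips with 20 to 120 N. Pads are 22 mm wide; open, the fingers measure 114 mm over their backs; the gripper's body (76 mm by 85 mm) begins 54 mm behind the grasp point. The pads swing forward as they close: fully open they stand 13 mm farther back than shut.
Start: joints at [-1.284, 0.423, 1.63, -0, 1.089, -0.019], TCP at [188.178, -595.982, 250.319] pointing down, gripper open.
Joint ranges: [-3, 3], [-0.9, 2.11], [0.09, 2.58], [-1.31, 4.45], [0.11, 2.69], [-2.54, 2.54]. Speed limits (rad/s): [2.39, 2.39, 3.01, 3.14, 3.14, 3.14].

### API

Orientations are given as a unit quaternion [w, x, y, z].
In Python, from cell import arm gives the robot as it stands.
- The arm moves only by the shell command python3 -m handwheel 'ROWS' [OPENING]. ROWS is JSON, a list of rows, each a list of 2 entries, a list of its own where there are three numbers: the shift along the tool's x, y, z in cm, then the turn, a rotation vector about the tool's x, y, z in degrees. In form: [[[tx, ty, tz], [wx, wy, wz]], ...]. A call has 1 to 5 rows; each row is the pose to reach, as a shift and turn from the pose commanded when the call began, along the tool's axes at that moment; what a row does not reach only later rows make up. A row lasts 1/10 s, in which the tool goes at most 50 mm and 8.59 degrees, less where a joint would pass 70% of its speed; a pose out of reach is approached as far as the arm can. A call with a gripper value outside its range is refused whole. OPENING is the opening, from -1 (shut) to 1 (fully open), so that 0 is half open, set as the call begins (- or left out, the last holds). The fingers move at their own pace and stop on an object; the grip force is fixed at half the most. Time passes only in rows, so rows that repeat a pose let the fingers close. It gives the time, the measured TCP pose, the force, the opening and the grip force at its end, in the units of the state.
- arm.observe(): the state, without advancing time (a new reading comes with each control period).
- arm.read_camera(name): name is "scene" or "top" or "wrist"; returns (picture, depth): 480x640x3 uint8, red, green, blue; 480x640 float32, mm along the optical axis (not along the pixel's ray), 0 where there is no reading.
- arm.camera_info(name): a dict with "K" (3x3 intrinsics, pixels), "k1" (the pictures are not rectified: a ray, as slopes to the right and down, at radius r is drawn at 1 + k1 r^2 times it, then the intrinsics apply), "origin" and "orientation" of the camera in the world. Camera axes: x right, y up, looking along -z (the intrinsics and any distortion apply to the point x, -y, -z); pixel columns grow to the right and rows downward; lengths in mm; the calibration is good to about 2 mm. A picture is of the moment at which its call begins: read the wrist's pose just before it. camera_info takes no time and is no camera call; for the wrist camera it gives the pose at the moment of the call.
- arm.sign_off(): hands the job in; it is judged then, once.
The state is a dict: "time_s": time; "joint_pos": joint angles; "joint_velocities": joint speeds; "joint_torque": joint torques, N m; "tcp_pos": TCP position; "eef_rot": TCP orientation; "ft_force": force on the tool from outside, world axes, zero at the start; "wrist_torque": the same for the moment, N m; "gripper_width": finger opening in mm; "grasp_force": force on a finger pad.
Only numpy, scipy, OpenCV 4.12 (cv2) and the standard library are available. Lean on these libraries where they do the work, as an engineer would, in place of code of your own. Each camera call takes 0.05 s, during which the arm holds its last target. There are 200 camera calls.

## Working session

There is one attempt and no reset: what is moved stays moved. The work goes in short steps, Python scripts to look and compute and a shell command to move; the robot and the scene stay as the last step left them, time stands still between calls to the robot, and variables do not carry over. Pictures are saved under pics/ and viewed, at most 10 in all, crops included, and the job is handed in when it is done.

```bash
mkdir -p pics; ls
cat > h.py <<'E'
import numpy as np, cv2
from cell import arm
from scipy.spatial.transform import Rotation as R
def rot(q): return R.from_quat([q[1],q[2],q[3],q[0]])
def ray(info,u,v):
    K=np.array(info["K"]);k1=info["k1"]
    d=np.array([(u-K[0,2])/K[0,0],(v-K[1,2])/K[1,1]]);s=d.copy()
    for _ in range(20): s=d/(1+k1*(s@s))
    return np.array(info["origin"]),rot(info["orientation"]).apply([s[0],-s[1],-1])
def onplane(info,u,v,z):
    o,d=ray(info,u,v); return o+d*(z-o[2])/d[2]
E
python3 - <<'E'
from h import *
print(arm.tip_reach,arm.observe())
for n in("scene","top"):
    p,d=arm.read_camera(n);cv2.imwrite(f"pics/{n}.png",p[:,:,::-1]);np.savez(f"{n}.npz",p=p,d=d)
    print(n,arm.camera_info(n))
E
```

```text
pics
19.0 {'time_s': 0.0, 'joint_pos': array([-1.28401139e+00,  4.23823349e-01,  1.63067587e+00,  8.30313218e-06,
        1.08860346e+00, -1.90015633e-02]), 'joint_velocities': array([-2.45961456e-05,  5.82218839e-04,  1.03026525e-03, -5.26574122e-04,
        3.84280191e-04,  1.07036810e-03]), 'joint_torque': array([-4.51802371e-04, -5.57383704e+01, -2.81738913e+01, -1.34666666e-04,
        7.36885500e-03, -3.05127443e-06]), 'tcp_pos': array([ 188.03368042, -595.51037772,  249.5621409 ]), 'eef_rot': array([-7.48746872e-04,  9.88334590e-01,  1.52296318e-01, -9.71444212e-05]), 'ft_force': array([-0.66734177,  0.30688563,  0.30507927]), 'wrist_torque': array([-0.00054064, -0.01569331,  0.02937892]), 'grasp_force': 0.0, 'gripper_width': 85.60411226794281}
scene {'K': array([[437.95955623,   0.        , 327.83361299],
       [  0.        , 437.95955623, 244.72739578],
       [  0.        ,   0.        ,   1.        ]]), 'k1': -0.029388240915773106, 'origin': array([1297.09947207,   94.89066276,  607.063437  ]), 'orientation': array([0.51989856, 0.29338771, 0.40311113, 0.69363575])}
top {'K': array([[619.49958908,   0.        , 323.09791627],
       [  0.        , 619.49958908, 241.13433497],
       [  0.        ,   0.        ,   1.        ]]), 'k1': -0.0385028100531503, 'origin': array([ 270.93942323, -122.95798902, 1443.25766597]), 'orientation': array([ 0.7212466 ,  0.0836944 , -0.07689026, -0.68329092])}
```

View pics/scene.png

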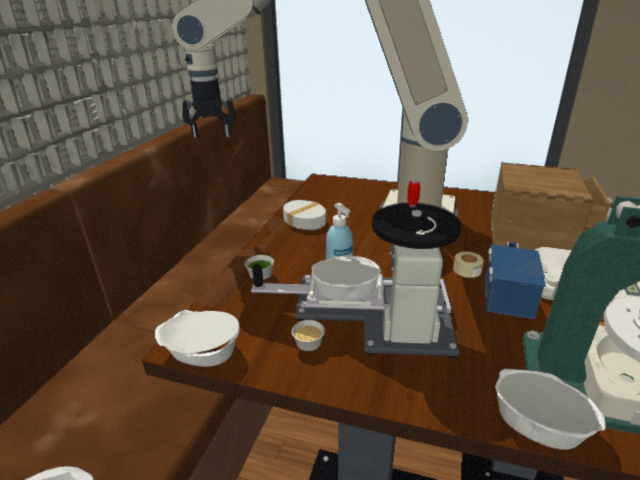

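View pics/top.png

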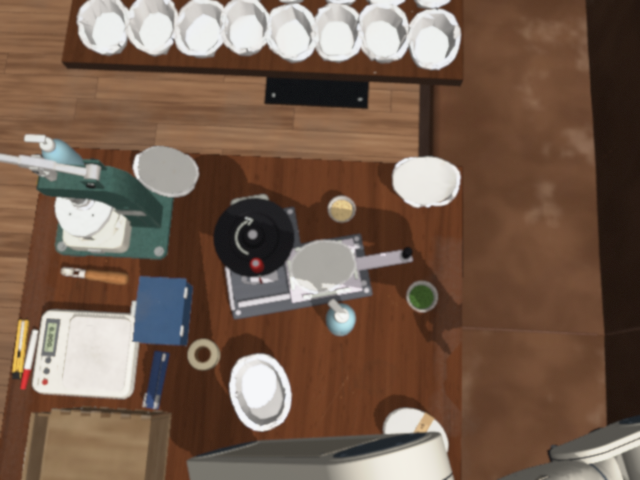

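The scene and top views show the wheel at about (254,237) in the top picture, knob (257,265), post (407,253), bottle (340,318), herb pot (422,296) and sauce pot (341,208). Next I measure these by colour.

Run:
```python
from h import *
z=np.load("top.npz");p=z["p"];d=z["d"];I=arm.camera_info("top")
hsv=cv2.cvtColor(p,cv2.COLOR_RGB2HSV)
def blob(m,box,name,h):
    q=np.zeros_like(m);x0,y0,x1,y1=box;q[y0:y1,x0:x1]=m[y0:y1,x0:x1]
    n,l,s,c=cv2.connectedComponentsWithStats(q.astype(np.uint8));k=1+s[1:,4].argmax()
    cnt=max(cv2.findContours((l==k).astype(np.uint8),0,1)[0],key=len)
    (u,v),r=cv2.minEnclosingCircle(cnt)
    print(name,s[k],c[k],(u,v,r),onplane(I,*c[k],h).round(1),onplane(I,u,v,h).round(1),d[int(c[k][1]),int(c[k][0])]);return c[k]
H,S,V=[hsv[...,i].astype(int) for i in range(3)]
blob(V<50,(200,185,310,285),"wheel",236)
blob(((H<8)|(H>172))&(S>150)&(V>120),(240,250,275,280),"knob",288)
blob(V<50,(395,240,420,265),"post",91)
blob((H>40)&(H<75)&(S>80),(400,275,445,320),"herb",33)
blob((H>20)&(H<35)&(S>60)&(V>150),(320,190,360,228),"sauce",30)
blob((H>90)&(H<110)&(S>60)&(V>110),(320,295,365,340),"bottle",120)
for n,b,s in(("a",(205,180,440,330),3),):
    x0,y0,x1,y1=b;cv2.imwrite("pics/crop.png",cv2.resize(p[y0:y1,x0:x1,::-1],None,fx=s,fy=s))
```

```text
wheel [ 213  199   81   77 4325] [253.92069364 235.96647399] (252.86553955078125, 236.38511657714844, 40.67603302001953) [553.3  35.6 236. ] [552.3  37.6 236. ] 1226.871
knob [251 259  10  10  28] [256.75 265.  ] (255.62069702148438, 263.46551513671875, 5.059933185577393) [484.9  18.9 288. ] [487.7  21.3 288. ] 1178.4088
post [403 247  10  11  83] [406.84337349 251.85542169] (406.5, 252.0, 5.590270042419434) [ 569.2 -289.2   91. ] [ 568.8 -288.5   91. ] 1383.5056
herb [410 286  23  22 413] [421.06053269 296.6125908 ] (420.9164123535156, 296.84649658203125, 11.574361801147461) [ 478.8 -331.5   33. ] [ 478.3 -331.2   33. ] 1426.5349
sauce [337 202  11   6  38] [342.42105263 204.26315789] (342.0, 204.5, 5.590270042419434) [ 690.  -141.2   30. ] [ 689.3 -140.2   30. ] 1481.1422Traceback (most recent call last):
  File "<stdin>", line 16, in <module>
  File "<stdin>", line 6, in blob
ValueError: attempt to get argmax of an empty sequence
```

```bash
python3 -m handwheel '[[[4,-1.6,0],[0,0,1]],[[8.5,-3.3,0],[0,0,2]],[[13,-5.1,0],[0,0,3]],[[18,-7,0],[0,0,4]],[[22.8,-8.9,0],[0,0,5]]]'
python3 -m handwheel '[[[4.4,-2.2,0],[0,0,0]],[[9,-4.4,0],[0,0,0]],[[13.4,-6.6,0],[0,0,0]],[[18,-8.8,0],[0,0,0]],[[20,-10.8,0],[0,0,0]]]'
python3 -m handwheel '[[[0,0,0],[0,0,0]],[[0,0,0],[0,0,0]]]'
python3 - <<'E'
from h import *
o=arm.observe();print(o["tcp_pos"],rot(o["eef_rot"]).as_matrix().round(4),o["ft_force"])
I=arm.camera_info("wrist");p,d=arm.read_camera("wrist");print(I)
np.savez("w1.npz",p=p,d=d);cv2.imwrite("pics/w1.png",p[:,:,::-1])
E
```

```text
time_s: 0.6
tcp_pos: [375.9, -444.2, 250.1]
eef_rot: [-0.0, 0.994, 0.108, -0.0]
ft_force: [-0.2, -0.7, -0.0]
gripper_width: 85.4
grasp_force: 0.0
time_s: 1.1
tcp_pos: [549.5, -294.7, 250.1]
eef_rot: [0.0, 0.994, 0.11, 0.0]
ft_force: [-0.7, -1.1, -0.1]
gripper_width: 85.3
grasp_force: 0.0
time_s: 1.3
tcp_pos: [546.6, -296.3, 249.8]
eef_rot: [-0.0, 0.994, 0.11, -0.001]
ft_force: [-1.2, -0.8, -0.8]
gripper_width: 85.6
grasp_force: 0.0
[ 546.59374089 -296.30768095  249.82404911] [[ 9.758e-01  2.185e-01 -1.100e-03]
 [ 2.185e-01 -9.758e-01  2.000e-04]
 [-1.000e-03 -4.000e-04 -1.000e+00]] [-1.16141395 -0.78789959 -0.80894809]
{'K': array([[411.13339814,   0.        , 318.18252497],
       [  0.        , 411.13339814, 240.62750774],
       [  0.        ,   0.        ,   1.        ]]), 'k1': -0.03247267851867394, 'origin': array([ 624.04657413, -278.85681909,  373.34471151]), 'orientation': array([ 0.7705823 , -0.12267655,  0.09879867, -0.6175696 ])}
```

View pics/w1.png

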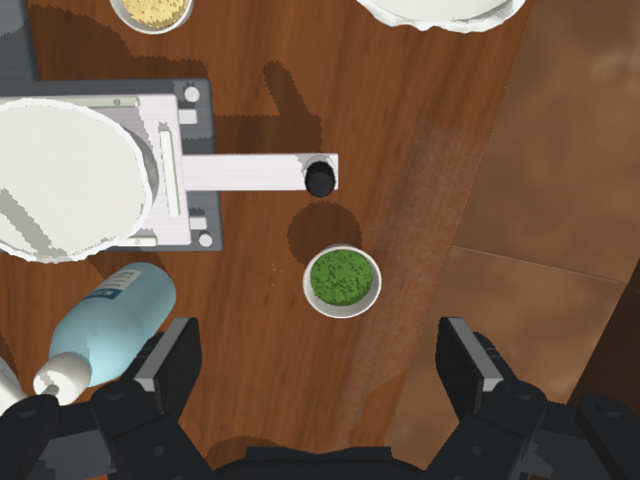

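The wrist view shows the post top near (320,182), the bar horizontal (rows 154–190) so aligned with the tool, and the herb pot at (342,282).

Run:
```python
from h import *
z=np.load("w1.npz");p=z["p"];I=arm.camera_info("wrist")
o=arm.observe();T=o["tcp_pos"];Rm=rot(o["eef_rot"])
m=(p.max(2)<45).astype(np.uint8);m[:140]=0;m[210:]=0;m[:,:295]=0;m[:,345:]=0
n,l,s,c=cv2.connectedComponentsWithStats(m);k=1+s[1:,4].argmax();print(s[k],c[k])
# top disc: upper... print row extents
for r in range(s[k][1],s[k][1]+s[k][3],3):
    x=np.where(l[r]==k)[0];print(r,x.min(),x.max(),end="; ")
d=z["d"];ys,xs=np.where((l==k));I2=[(x,y) for x,y in zip(xs,ys) if d[y,x]>0]
pts=[]
for x,y in I2:
    O,v=ray(I,x,y);f=rot(I["orientation"]).apply([0,0,-1]);pts.append(O+v*d[y,x])
pts=np.array(pts);print("depth pts z",np.percentile(pts[:,2],[5,50,95]));t=pts[pts[:,2]>87];print(len(t),t.mean(0), (t.min(0)+t.max(0))/2)
c0=(t.min(0)+t.max(0))/2
print("tool-frame shift mm",Rm.inv().apply(t.mean(0)-T))
# bar edges direction: white bar far side row edges at two columns
g=p.min(2)
E1=[];E2=[]
for x in range(200,295,5):
    r=np.where(g[140:205,x]>150)[0]+140;E1.append(onplane(I,x,r.min(),35)[:2]);E2.append(onplane(I,x,r.max(),35)[:2])
for E in(E1,E2):
    E=np.array(E);q=np.polyfit(E[:,1],E[:,0],1);print("theta",np.degrees(np.arctan(-q[0])),E.mean(0))
```

```text
[305 162  30  35 460] [317.74782609 175.78695652]
162 317 322; 165 311 327; 168 308 330; 171 308 331; 174 307 332; 177 306 333; 180 306 333; 183 306 333; 186 307 332; 189 307 332; 192 310 329; 195 313 317; depth pts z [66.08198479 88.19870687 91.48097329]
268 [ 575.15222351 -289.50388022   89.74219128] [ 574.18089691 -291.46667188   89.88696307]
tool-frame shift mm [ 30.14216193  -0.992595   160.14157155]
theta 13.22743217363015 [ 574.37675048 -229.46192414]
theta 13.023216977671625 [ 546.2322845  -234.13639531]
```

```bash
python3 -m handwheel '[[[2.7,0,2],[0,0,-0.5]],[[2.7,0,6],[0,0,-0.5]],[[2.7,0,10.5],[0,0,-0.5]],[[2.7,0,14],[0,0,-0.5]],[[2.7,0,15],[0,0,-0.5]]]'
python3 -m handwheel '[[[0,0,1.5],[0,0,0]],[[0,0,3],[0,0,0]],[[0,0,3.3],[0,0,0]],[[0,0,3.3],[0,0,0]]]'
python3 -m handwheel '[[[0,0,0],[0,0,0]],[[0,0,0],[0,0,0]],[[0,0,0],[0,0,0]],[[0,0,0],[0,0,0]],[[0,0,0],[0,0,0]]]' -0.6
python3 -m handwheel '[[[0,0,0],[0,0,0]],[[0,0,0],[0,0,0]],[[0,0,0],[0,0,0]]]'
python3 -m handwheel '[[[0,0,0],[0,0,0]],[[0,0,0],[0,0,0]],[[0,0,0],[0,0,0]],[[0,0,0],[0,0,0]],[[0,0,0],[0,0,0]]]' -1
```

```text
time_s: 1.85
tcp_pos: [569.6, -291.2, 96.2]
eef_rot: [-0.002, 0.994, 0.112, -0.003]
ft_force: [-0.7, -0.5, -0.5]
gripper_width: 85.3
grasp_force: 0.0
time_s: 2.25
tcp_pos: [573.2, -291.3, 67.6]
eef_rot: [0.0, 0.994, 0.113, 0.0]
ft_force: [-0.4, 0.3, 0.3]
gripper_width: 85.4
grasp_force: 0.0
time_s: 2.75
tcp_pos: [573.3, -291.2, 68.0]
eef_rot: [0.0, 0.994, 0.113, 0.0]
ft_force: [-0.6, -0.0, 2.4]
gripper_width: 21.3
grasp_force: 58.5
time_s: 3.05
tcp_pos: [573.3, -291.2, 67.9]
eef_rot: [0.0, 0.994, 0.113, 0.0]
ft_force: [-2.1, -0.3, 4.8]
gripper_width: 21.3
grasp_force: 58.7
time_s: 3.55
tcp_pos: [573.3, -291.2, 67.9]
eef_rot: [0.0, 0.994, 0.113, 0.0]
ft_force: [-2.0, 0.1, 6.1]
gripper_width: 21.0
grasp_force: 58.7
```

```bash
python3 -m handwheel '[[[0,-0.4,0],[0,0,0]],[[0,-1.2,0],[0,0,0]],[[0,-2.4,0],[0,0,0]],[[0,-3.8,0],[0,0,0]],[[0,-5.2,0],[0,0,0]]]'
python3 -m handwheel '[[[0,-1.4,0],[0,0,0]],[[0,-2.8,0],[0,0,0]],[[0,-4.2,0],[0,0,0]],[[0,-5.4,0],[0,0,0]],[[0,-6.2,0],[0,0,0]]]'
python3 -m handwheel '[[[0,-0.6,0],[0,0,0]],[[0,-1.0,0],[0,0,0]],[[0,-1.4,0],[0,0,0]],[[0,-1.6,0],[0,0,0]],[[0,-1.6,0],[0,0,0]]]'
```

```text
time_s: 4.05
tcp_pos: [561.6, -240.3, 67.9]
eef_rot: [0.001, 0.994, 0.113, 0.001]
ft_force: [-1.8, -1.6, 5.5]
gripper_width: 21.3
grasp_force: 59.0
time_s: 4.55
tcp_pos: [547.5, -179.3, 67.9]
eef_rot: [0.0, 0.994, 0.114, 0.0]
ft_force: [-0.8, -1.4, 5.8]
gripper_width: 21.4
grasp_force: 59.0
time_s: 5.05
tcp_pos: [544.1, -164.6, 67.9]
eef_rot: [0.001, 0.994, 0.114, 0.001]
ft_force: [-0.8, -3.2, 5.2]
gripper_width: 22.1
grasp_force: 59.2
```

```bash
python3 -m handwheel '[[[0,-0.15,0],[0,0,0]],[[0,-0.3,0],[0,0,0]],[[0,-0.3,0],[0,0,0]]]'
```

```text
time_s: 5.35
tcp_pos: [544.1, -164.5, 68.0]
eef_rot: [0.002, 0.993, 0.114, 0.001]
ft_force: [-1.3, -19.5, 1.3]
gripper_width: 21.5
grasp_force: 59.5
```

```bash
python3 -m handwheel '[[[0,0.3,0],[0,0,0]],[[0,0.3,0],[0,0,0]],[[0,0.3,0],[0,0,0]],[[0,0.3,0],[0,0,0]]]' 1
python3 -m handwheel '[[[0,0,-2],[0,0,0]],[[0,0,-6],[0,0,0]],[[0,0,-11],[0,0,0]],[[0,0,-16],[0,0,0]],[[0,0,-20.5],[0,0,0]]]'
python3 -m handwheel '[[[0,0,-4],[0,0,0]],[[-0.5,-3,-8],[0,0,0]],[[-1.5,-7,-9],[0,0,0]],[[-3,-11.5,-9],[0,0,0]],[[-5,-16,-9],[0,0,0]]]'
python3 -m handwheel '[[[0,-3,0],[0,0,0]],[[0,-3.5,0],[0,0,0]],[[0,-3.5,0],[0,0,0]],[[0,-3.5,0],[0,0,0]]]'
python3 - <<'E'
from h import *
I=arm.camera_info("wrist");o=arm.observe();p,d=arm.read_camera("wrist")
cv2.imwrite("pics/w2.png",p[:,:,::-1])
T=o["tcp_pos"];Rm=rot(o["eef_rot"]);print(T)
h=cv2.cvtColor(p,cv2.COLOR_RGB2HSV);H,S,V=cv2.split(h)
m=(((H<8)|(H>172))&(S>150)&(V>70)).astype(np.uint8)
n,l,s,c=cv2.connectedComponentsWithStats(m);print(s[1:][s[1:,4]>30],c[1:][s[1:,4]>30])
k=1+s[1:,4].argmax();ys,xs=np.where((l==k)&(d>0))
P=np.array([sum(np.array(a)*b for a,b in zip(ray(I,x,y),(1,d[y,x]))) for x,y in zip(xs,ys)])
print(np.percentile(P[:,2],[5,50,95]))
t=P[P[:,2]>np.percentile(P[:,2],95)-5]
print("top",t.mean(0),t.min(0),t.max(0),"tool shift",Rm.inv().apply(t.mean(0)-T))
E
```

```text
time_s: 5.75
tcp_pos: [543.5, -163.9, 67.1]
eef_rot: [-0.0, 0.994, 0.114, -0.0]
ft_force: [0.2, 0.3, -0.6]
gripper_width: 77.9
grasp_force: 0.0
time_s: 6.25
tcp_pos: [543.6, -163.9, 274.7]
eef_rot: [0.0, 0.994, 0.114, 0.0]
ft_force: [1.3, 0.1, -0.6]
gripper_width: 85.2
grasp_force: 0.0
time_s: 6.75
tcp_pos: [458.2, -18.2, 362.8]
eef_rot: [-0.0, 0.994, 0.113, 0.001]
ft_force: [0.2, 1.1, 0.5]
gripper_width: 85.5
grasp_force: 0.0
time_s: 7.15
tcp_pos: [451.4, 14.0, 362.3]
eef_rot: [0.0, 0.994, 0.114, 0.0]
ft_force: [0.6, 0.8, 0.4]
gripper_width: 85.0
grasp_force: 0.0
[451.42796718  14.00678592 362.30978065]
[[ 295  157   48   60 1514]] [[318.41347424 182.11756935]]
[254.68626521 284.42849026 286.99577481]
top [492.03049259  23.40510616 285.55263401] [480.43367979  12.52544881 282.01180513] [501.30470236  33.90184587 288.3753387 ] tool shift [ 4.16701421e+01 -1.97538201e-02  7.67603538e+01]
```

View pics/w2.png

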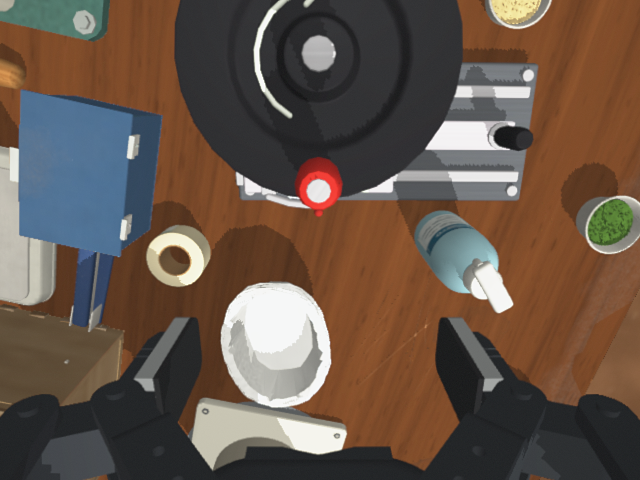

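The wrist view shows the knob top at (319,185), straight ahead of the grasp line, and the hub at (319,53); tray home under the head.

```bash
python3 -m handwheel '[[[2,0,0],[0,0,0]],[[4,0,1],[0,0,0]],[[4,0,4],[0,0,0]],[[4,0,7],[0,0,0]],[[4,0,9],[0,0,0]]]'
python3 -m handwheel '[[[0,0,0.6],[0,0,0]],[[0,0,0.6],[0,0,0]],[[0,0,0.6],[0,0,0]]]'
python3 -m handwheel '[[[0,0,0],[0,0,0]],[[0,0,0],[0,0,0]],[[0,0,0],[0,0,0]],[[0,0,0],[0,0,0]],[[0,0,0],[0,0,0]]]' -1
python3 -m handwheel '[[[0,0,0],[0,0,0]],[[0,0,0],[0,0,0]],[[0,0,0],[0,0,0]]]'
```

```text
time_s: 7.7
tcp_pos: [489.7, 22.2, 270.0]
eef_rot: [-0.0, 0.994, 0.113, -0.001]
ft_force: [-1.1, 0.4, 0.3]
gripper_width: 85.5
grasp_force: 0.0
time_s: 8.0
tcp_pos: [490.9, 22.9, 267.2]
eef_rot: [0.0, 0.994, 0.113, 0.001]
ft_force: [-0.0, 0.4, 0.3]
gripper_width: 85.2
grasp_force: 0.0
time_s: 8.5
tcp_pos: [490.2, 23.4, 267.0]
eef_rot: [0.0, 0.994, 0.113, 0.0]
ft_force: [-0.6, -1.1, 4.1]
gripper_width: 23.0
grasp_force: 58.5
time_s: 8.8
tcp_pos: [490.2, 23.4, 266.9]
eef_rot: [0.0, 0.994, 0.113, 0.0]
ft_force: [-1.5, -0.6, 5.4]
gripper_width: 23.1
grasp_force: 58.6
```

```bash
python3 -m handwheel '[[[0.03,-0.58,0],[0,0,0]],[[0.14,-1.37,0],[0,0,0]],[[0.4,-2.26,0],[0,0,0]],[[0.88,-3.3,0],[0,0,0]],[[1.54,-4.24,0],[0,0,0]]]'
python3 -m handwheel '[[[0,0,0],[0,0,0]]]'
```

```text
time_s: 9.3
tcp_pos: [496.0, 68.5, 267.0]
eef_rot: [0.0, 0.994, 0.113, 0.001]
ft_force: [2.5, -2.7, 4.0]
gripper_width: 23.1
grasp_force: 58.7
time_s: 9.4
tcp_pos: [496.6, 69.5, 266.9]
eef_rot: [-0.0, 0.993, 0.114, 0.001]
ft_force: [0.4, 2.0, 6.9]
gripper_width: 23.5
grasp_force: 59.7
```

```bash
python3 -m handwheel '[[[0.82,-0.82,0],[0,0,0]],[[1.76,-1.48,0],[0,0,0]],[[2.8,-1.96,0],[0,0,0]],[[3.91,-2.26,0],[0,0,0]],[[5.06,-2.36,0],[0,0,0]]]'
python3 -m handwheel '[[[0,0,0],[0,0,0]]]'
```

```text
time_s: 9.9
tcp_pos: [540.1, 102.4, 266.9]
eef_rot: [0.0, 0.994, 0.114, 0.0]
ft_force: [-1.4, -5.2, 6.1]
gripper_width: 23.2
grasp_force: 59.8
time_s: 10.0
tcp_pos: [541.5, 102.6, 266.9]
eef_rot: [0.0, 0.994, 0.114, 0.002]
ft_force: [2.7, -1.6, 6.9]
gripper_width: 23.0
grasp_force: 60.3
```

```bash
python3 -m handwheel '[[[1.15,0.1,0],[0,0,0]],[[2.26,0.4,0],[0,0,0]],[[3.3,0.88,0],[0,0,0]],[[4.24,1.54,0],[0,0,0]],[[5.06,2.36,0],[0,0,0]]]'
python3 -m handwheel '[[[0,0,0],[0,0,0]]]'
```

```text
time_s: 10.5
tcp_pos: [594.2, 90.7, 266.9]
eef_rot: [-0.0, 0.994, 0.114, -0.0]
ft_force: [-3.6, -1.4, 8.5]
gripper_width: 23.2
grasp_force: 60.6
time_s: 10.6
tcp_pos: [595.3, 89.8, 267.0]
eef_rot: [0.0, 0.994, 0.113, 0.001]
ft_force: [1.1, -2.1, 6.7]
gripper_width: 22.6
grasp_force: 60.3
```

```bash
python3 -m handwheel '[[[0.66,0.94,0],[0,0,0]],[[1.14,1.98,0],[0,0,0]],[[1.44,3.09,0],[0,0,0]],[[1.54,4.24,0],[0,0,0]],[[1.44,5.39,0],[0,0,0]]]'
python3 -m handwheel '[[[0,0,0],[0,0,0]]]'
```

```text
time_s: 11.1
tcp_pos: [620.5, 41.6, 266.9]
eef_rot: [-0.0, 0.994, 0.113, 0.0]
ft_force: [-2.2, 1.8, 7.6]
gripper_width: 23.1
grasp_force: 60.4
time_s: 11.2
tcp_pos: [620.5, 40.3, 267.0]
eef_rot: [0.0, 0.994, 0.113, 0.0]
ft_force: [-0.2, -0.9, 6.2]
gripper_width: 23.0
grasp_force: 60.3
```

```bash
python3 -m handwheel '[[[-0.3,1.11,0],[0,0,0]],[[-0.78,2.15,0],[0,0,0]],[[-1.44,3.09,0],[0,0,0]],[[-2.26,3.91,0],[0,0,0]],[[-3.2,4.57,0],[0,0,0]]]'
python3 -m handwheel '[[[0,0,0],[0,0,0]]]'
```

```text
time_s: 11.7
tcp_pos: [599.8, -10.2, 267.0]
eef_rot: [-0.0, 0.994, 0.113, 0.001]
ft_force: [1.8, 3.5, 7.3]
gripper_width: 23.2
grasp_force: 60.4
time_s: 11.8
tcp_pos: [598.7, -11.1, 267.0]
eef_rot: [0.0, 0.994, 0.113, 0.0]
ft_force: [-0.5, -1.7, 6.3]
gripper_width: 23.5
grasp_force: 60.3
```

```bash
python3 -m handwheel '[[[-1.04,0.48,0],[0,0,0]],[[-2.15,0.78,0],[0,0,0]],[[-3.3,0.88,0],[0,0,0]],[[-4.45,0.78,0],[0,0,0]],[[-5.56,0.48,0],[0,0,0]]]'
python3 -m handwheel '[[[0,0,0],[0,0,0]]]'
```

```text
time_s: 12.3
tcp_pos: [546.4, -27.7, 266.9]
eef_rot: [0.0, 0.994, 0.113, 0.001]
ft_force: [2.3, 3.1, 5.5]
gripper_width: 23.5
grasp_force: 60.3
time_s: 12.4
tcp_pos: [544.9, -27.4, 266.9]
eef_rot: [-0.0, 0.994, 0.113, -0.0]
ft_force: [-0.8, 0.2, 6.8]
gripper_width: 23.4
grasp_force: 60.4
```

```bash
python3 -m handwheel '[[[-1.04,-0.48,0],[0,0,0]],[[-1.98,-1.14,0],[0,0,0]],[[-2.8,-1.96,0],[0,0,0]],[[-3.46,-2.9,0],[0,0,0]],[[-3.94,-3.94,0],[0,0,0]]]'
python3 -m handwheel '[[[-0.2,-0.66,0],[0,0,0]],[[-0.34,-1.34,0],[0,0,0]],[[-0.38,-1.8,0],[0,0,0]],[[-0.4,-2.26,0],[0,0,0]],[[-0.4,-2.26,0],[0,0,0]]]'
python3 -m handwheel '[[[0,0,0],[0,0,0]],[[0,0,0],[0,0,0]],[[0,0,0],[0,0,0]],[[0,0,0],[0,0,0]],[[0,0,0],[0,0,0]]]'
```

```text
time_s: 12.9
tcp_pos: [498.9, 2.1, 266.9]
eef_rot: [0.0, 0.994, 0.113, 0.001]
ft_force: [4.9, 0.8, 4.1]
gripper_width: 23.3
grasp_force: 60.4
time_s: 13.4
tcp_pos: [490.0, 23.8, 266.9]
eef_rot: [-0.0, 0.994, 0.114, 0.001]
ft_force: [1.6, 1.6, 6.2]
gripper_width: 23.3
grasp_force: 60.7
time_s: 13.9
tcp_pos: [490.1, 23.5, 266.9]
eef_rot: [-0.0, 0.994, 0.113, 0.001]
ft_force: [0.5, 2.5, 7.8]
gripper_width: 23.1
grasp_force: 60.7
```

```bash
python3 -m handwheel '[[[0,0,0],[0,0,0]],[[0,0,0],[0,0,0]],[[0,0,0],[0,0,0]],[[0,0,0],[0,0,0]],[[0,0,0],[0,0,0]]]' 1
python3 -m handwheel '[[[0,0,-2],[0,0,0]],[[0,0,-5],[0,0,0]],[[-1,0,-8],[0,0,0]],[[-4,0,-9.6],[0,0,0]],[[-4,0,-9.6],[0,0,0]]]'
python3 -m handwheel '[[[0,0,0],[0,0,0]],[[0,0,0],[0,0,0]],[[0,0,0],[0,0,0]]]'
python3 - <<'E'
from h import *
I=arm.camera_info("wrist");p,d=arm.read_camera("wrist")
cv2.imwrite("pics/w3.png",p[:,:,::-1])
H,S,V=cv2.split(cv2.cvtColor(p,cv2.COLOR_RGB2HSV))
m=(((H<8)|(H>172))&(S>150)&(V>70)).astype(np.uint8)
n,l,s,c=cv2.connectedComponentsWithStats(m);print(s[1:][s[1:,4]>30],c[1:][s[1:,4]>30])
E
```

```text
time_s: 14.4
tcp_pos: [489.8, 23.3, 266.1]
eef_rot: [-0.0, 0.994, 0.113, -0.0]
ft_force: [-0.8, 0.5, 0.2]
gripper_width: 85.3
grasp_force: 0.0
time_s: 14.9
tcp_pos: [449.8, 14.0, 364.5]
eef_rot: [0.0, 0.994, 0.113, 0.001]
ft_force: [-0.8, 0.4, 0.2]
gripper_width: 85.8
grasp_force: 0.0
time_s: 15.2
tcp_pos: [451.3, 14.4, 361.5]
eef_rot: [-0.0, 0.994, 0.113, -0.001]
ft_force: [-0.2, -0.4, -0.7]
gripper_width: 85.7
grasp_force: 0.0
[[ 295  157   48   60 1525]] [[318.33311475 182.10098361]]
```

View pics/w3.png

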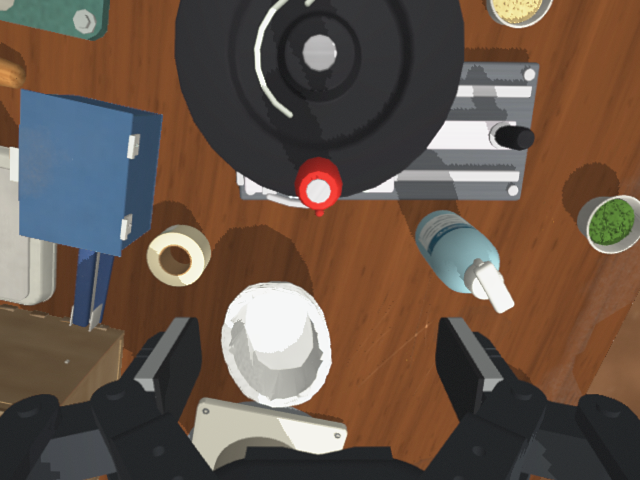

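The knob is back at exactly its starting pixels (318,182) at the pointer, with the carriage still home (post at (514,137)). Back to the post.

```bash
python3 -m handwheel '[[[0.5,3,0],[0,0,0]],[[1.5,7,0],[0,0,0]],[[3,11.5,0],[0,0,0]],[[4.5,16,0],[0,0,0]],[[5,19,0],[0,0,0]]]'
python3 -m handwheel '[[[0,0.5,1],[0,0,0]],[[0,0.5,5],[0,0,0]],[[0,0.5,10],[0,0,0]],[[0,0.5,15],[0,0,0]],[[0,0.5,19],[0,0,0]]]'
python3 -m handwheel '[[[0,0,4],[0,0,0]],[[0,0,8],[0,0,0]],[[0,0,10],[0,0,0]],[[0,0,10.5],[0,0,0]],[[0,0,10.5],[0,0,0]]]'
python3 -m handwheel '[[[0,0,0],[0,0,0]],[[0,0,0],[0,0,0]],[[0,0,0],[0,0,0]],[[0,0,0],[0,0,0]],[[0,0,0],[0,0,0]]]' -1
python3 -m handwheel '[[[0,0,0],[0,0,0]],[[0,0,0],[0,0,0]],[[0,0,0],[0,0,0]]]'
```

```text
time_s: 15.75
tcp_pos: [544.4, -162.0, 361.3]
eef_rot: [0.0, 0.994, 0.113, -0.0]
ft_force: [-0.4, 0.5, 0.5]
gripper_width: 85.3
grasp_force: 0.0
time_s: 16.25
tcp_pos: [542.1, -163.2, 168.9]
eef_rot: [-0.001, 0.994, 0.114, -0.001]
ft_force: [0.8, 0.5, 0.5]
gripper_width: 85.2
grasp_force: 0.0
time_s: 16.75
tcp_pos: [543.1, -163.7, 66.4]
eef_rot: [-0.001, 0.994, 0.114, -0.001]
ft_force: [-0.3, -0.1, 0.7]
gripper_width: 85.4
grasp_force: 0.0
time_s: 17.25
tcp_pos: [544.2, -164.7, 68.3]
eef_rot: [0.0, 0.994, 0.113, 0.001]
ft_force: [-1.0, -1.0, 5.3]
gripper_width: 21.4
grasp_force: 58.4
time_s: 17.55
tcp_pos: [544.2, -164.7, 68.3]
eef_rot: [0.0, 0.994, 0.113, 0.001]
ft_force: [-1.4, -0.4, 6.4]
gripper_width: 21.3
grasp_force: 58.4
```

Draw out 130 mm, gently.

```bash
python3 -m handwheel '[[[0,0.4,0],[0,0,0]],[[0,1.2,0],[0,0,0]],[[0,2.4,0],[0,0,0]],[[0,3.8,0],[0,0,0]],[[0,5.2,0],[0,0,0]]]'
python3 -m handwheel '[[[0,1.4,0],[0,0,0]],[[0,2.8,0],[0,0,0]],[[0,4.2,0],[0,0,0]],[[0,5.4,0],[0,0,0]],[[0,6.2,0],[0,0,0]]]'
python3 -m handwheel '[[[0,0.6,0],[0,0,0]],[[0,1.0,0],[0,0,0]],[[0,1.4,0],[0,0,0]],[[0,1.6,0],[0,0,0]],[[0,1.6,0],[0,0,0]]]'
python3 -m handwheel '[[[0,0.15,0],[0,0,0]],[[0,0.3,0],[0,0,0]],[[0,0.3,0],[0,0,0]]]'
```

```text
time_s: 18.05
tcp_pos: [555.8, -215.4, 68.3]
eef_rot: [0.0, 0.994, 0.113, 0.0]
ft_force: [-1.6, 1.8, 6.1]
gripper_width: 21.7
grasp_force: 58.5
time_s: 18.55
tcp_pos: [569.9, -276.4, 68.3]
eef_rot: [0.0, 0.994, 0.113, 0.001]
ft_force: [-0.8, 0.7, 7.1]
gripper_width: 21.6
grasp_force: 58.8
time_s: 19.05
tcp_pos: [573.4, -291.4, 68.3]
eef_rot: [0.0, 0.994, 0.113, 0.0]
ft_force: [0.0, -0.1, 6.5]
gripper_width: 21.1
grasp_force: 59.0
time_s: 19.35
tcp_pos: [573.3, -291.5, 68.2]
eef_rot: [-0.002, 0.994, 0.113, -0.001]
ft_force: [-2.8, 14.3, 11.2]
gripper_width: 21.5
grasp_force: 59.9
```

At the outer stop. Release, rise and check.

```bash
python3 -m handwheel '[[[0,-0.3,0],[0,0,0]],[[0,-0.3,0],[0,0,0]],[[0,-0.3,0],[0,0,0]],[[0,-0.3,0],[0,0,0]],[[0,-0.3,0],[0,0,0]]]' 1
python3 -m handwheel '[[[0,0,-2],[0,0,0]],[[0,0,-6],[0,0,0]],[[0,0,-10],[0,0,0]],[[-2.7,0,-14.5],[0,0,0]],[[-2.7,0,-18.3],[0,0,0]]]'
python3 -m handwheel '[[[0,0,0],[0,0,0]],[[0,0,0],[0,0,0]],[[0,0,0],[0,0,0]]]'
python3 - <<'E'
from h import *
p,d=arm.read_camera("wrist");cv2.imwrite("pics/w4.png",p[:,:,::-1])
p,d=arm.read_camera("top");cv2.imwrite("pics/top2.png",cv2.resize(p[180:330,200:440,::-1],None,fx=3,fy=3))
E
```

```text
time_s: 19.85
tcp_pos: [573.0, -291.3, 67.2]
eef_rot: [0.0, 0.994, 0.113, -0.0]
ft_force: [-0.5, 1.5, 1.0]
gripper_width: 85.3
grasp_force: 0.0
time_s: 20.35
tcp_pos: [544.5, -297.4, 251.7]
eef_rot: [-0.0, 0.994, 0.113, -0.001]
ft_force: [-0.2, -0.2, 0.9]
gripper_width: 85.5
grasp_force: 0.0
time_s: 20.65
tcp_pos: [546.1, -296.8, 249.1]
eef_rot: [-0.001, 0.994, 0.113, -0.001]
ft_force: [-0.9, 0.3, -0.4]
gripper_width: 85.2
grasp_force: 0.0
```

View pics/w4.png

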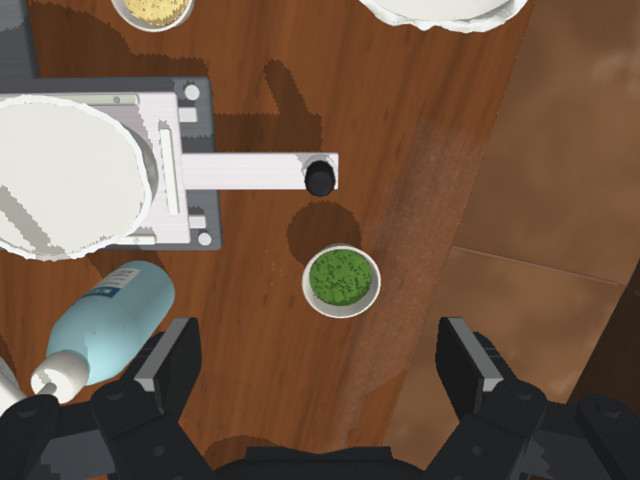

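View pics/top2.png

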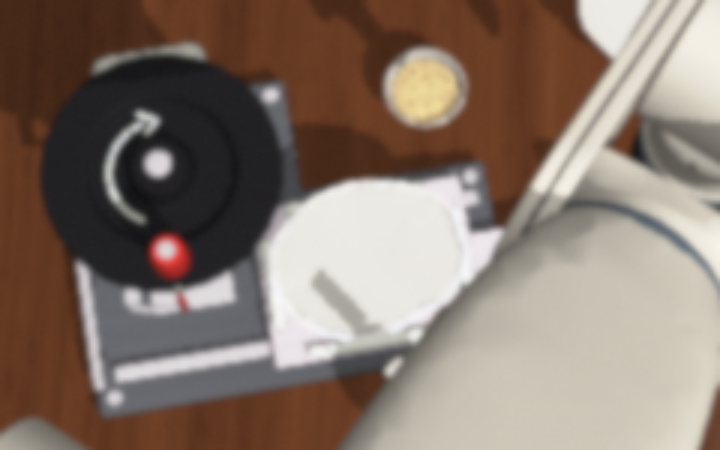

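The wrist view matches the first one: post at (320,182), tray rim edge at (150,190), and the bottle and pots unmoved. The top view shows the knob at (168,256) beside the pointer.

```bash
python3 -c "
from cell import arm
print(arm.sign_off())"
```

```text
the job is handed in; nothing more can be done
None
```

I've handed the job in, with no verdict returned: the carriage went home, the wheel made one held revolution back to the pointer, and the carriage is back at its outer stop with the tray in its nest. The bottle and pots look unmoved; I had no direct reading of the stamp's force on the lid.

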